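# Shim up the tube-rack platform with the levelling wedge and hold it

### The arm

A 6-joint arm with a two-finger parallel gripper is mounted at the origin on the work surface. World frame = base frame: x ahead of the robot, y to its left, z up, the work surface at z = 0. Lengths are in mm, angles in rad, forces in N, time in s.
With the tool pointing down it reaches from about 350 to 975 mm from the base axis. Payload 7.1 kg.
Tool frame: the origin (TCP) lies midway between the tips of the shut fingers; the grasp point (between the pads) lies behind it (robot.grasp_offset is the z of the grasp point in the tool frame, in mm); z points along the fingers, x is the direction in which the jaws open and shut, and the axes are right-handed (so a half turn about z gives the same grasp; the last joint's range is limited). The gripper opens to 88 mm and grips with 3 to 60 N. Pads are 20 mm wide; open, the fingers measure 115 mm over their backs; the gripper's body (75 mm by 178 mm) begins 61 mm behind the grasp point.
Start: joints at [-1.369, 0.423, 1.63, -0, 1.089, -0.019], TCP at [136.901, -609.806, 222.675] pointing down, gripper open.
Joint ranges: [-3, 3], [-0.9, 2.11], [0.09, 2.58], [-1.31, 4.45], [0.11, 2.69], [-2.54, 2.54]. Speed limits (rad/s): [2.39, 2.39, 3.01, 3.14, 3.14, 3.14].

### API

Orientations are given as a rotation vector (axis times angle).
In Python, from bench import robot gives the robot as it stands. Calls block until the motion is done:
- robot.move_to(position, orientation): joint-space move of the TCP to a pose.
- robot.servo_line(position, rot=None, feed=150): straight line of the TCP; rot=None keeps the orientation; feed is the mean speed in mm/s.
- robot.movej(angles): joint-space move.
- robot.move_gripper(opening, force=None): opening from 0.0 (shut) to 1.0 (fully open); force is the grip in N (None keeps the last); returns when the fingers have stopped.
- robot.sleep(seconds).
- robot.inverse_kinematics(position, orientation): joint angles nearest the present ones, or None.
- robot.observe(): the state.
- robot.get_image(name): name is "scene" or "side" or "wrist"; returns a dict with "image" (480x640x3 uint8, red, green, blue), "vertical_fov" (degrees; the focal length in pixels is half the picture's height over the tangent of half this angle, whatever the lens; pixels are square), "cx", "cy" (the principal point, pixels), "origin" and "rotation" of the camera in the world; the wrist camera has in their place "tool_from_camera" (4x4, takes a point from camera to tool coordinates, whose origin is the TCP and whose axes are the tool frame's). Camera axes: x right, y up, looking along -z (the intrinsics and any distortion apply to the point x, -y, -z); pixel columns grow to the right and rows downward; lengths in mm; the calibration is good to about 2 mm. The wrist camera is an equidistant fisheye: a pixel r from the principal point sees the ray r / f radians off the axis. A picture is of the moment at which its call begins: read the wrist's pose just before it. There is no depth.
A pose or a line that the arm cannot do raises robot.MotionError and nothing moves.
- robot.close_job(): hands the job in, once; it reports no verdict.
The state is a dict: "clock": time; "joint_positions": joint angles; "qvel": joint speeds; "tau": joint torques, N m; "position": TCP position; "orientation": TCP orientation; "wrist_force": force on the tool from outside, world axes, zero at the start; "torque": the same for the moment, N m; "width": opening from 0.0 (shut) to 1.0 (fully open).
Only numpy, scipy, OpenCV 4.12 (cv2) and the standard library are available. Lean on these libraries where they do the work, as an engineer would, in place of code of your own. Each camera call takes 0.05 s, during which the arm holds its last target. There are 200 camera calls.

### The job

The front of the hinged platform that carries the tube rack has sunk onto the runners of its stand. Take the black plastic levelling wedge by its grip block and push its thin end straight in under the middle of the platform's front edge until the platform just lifts off the runners, by a few millimetres and no more, moving the platform only with the wedge. Finish while still holding the wedge in place there, flat on the bench, so that a colleague can set the feet; leave the jar, the slide box and the flat spacer block alone.

Things in the scene. Friction and masses are not known exactly. Their poses are not given: they have to be found in the camera images.
- stand: Fixed black stand, 210 mm deep (x), 220 wide (y), 12 high, in a random place and yaw. Origin: on the bench under the middle of the platform; +x points from the open front to the rear hinge, z up. Two runners, 20 mm wide, at y = -100 and +100 mm run front to back, joined by a bar at the rear; the 180 mm between them is bare bench for 190 mm in from the front edge.
- platform (a joint): Tilt (rad) of the grey platform, 200 x 220 x 10 mm, 0.75 kg with its fixed rack of capped tubes (110 to 160 mm behind the front edge, up to 104 mm above the bench). 0 = down on the runners, underside 12 mm above the bench; grows as the front rises about the rear hinge, 200 mm behind the front edge: 0.005 rad is 1 mm of lift. Sinks by its own weight.
- front_edge (a point): Middle of the lower front edge of the platform, where the wedge enters; at x = -100, y = 0, z = 12 mm in the stand's frame when the platform is down. The wedge goes in along the stand's +x.
- wedge: Loose black plastic wedge, 0.18 kg, 130 mm long, 40 wide, flat on the bench. Origin: on its underside below the centre of its grip block; +x points to the thin end, z up. Grip block upright, 30 mm long (x), 28 wide (y), top 62 mm above the bench, on a 40 mm wide, 23 mm high heel (x = -15 to 15 mm). From x = 15 mm the top slopes down 1 in 5, from 23 mm to 3 mm high at the tip, x = 115 mm.
- wedge_tip (a point): Middle of the thin end of the wedge, on its underside, 115 mm ahead of the wedge's origin. The slope touches the platform's edge when the tip is 45 mm in; each further 5 mm of push lifts the edge about 1 mm.
- jar: Bystander: white lidded jar, 56 mm in diameter, 75 mm high; origin under its centre. Not to be disturbed.
- slide_box: Bystander: closed grey slide box, 80 x 100 x 35 mm; origin under its centre. Not to be disturbed.
- spacer: Bystander: flat black plastic spacer block, 90 x 40 x 20 mm, of even thickness and without a grip; origin under its centre. Not to be disturbed.
Mind the look-alikes: they are no part of the job. What is shaped like the wedge but yellow is not meant.

How it is judged:
By the outcome, as a careful person would: the job done as asked, in the order asked, and still so for the second after the job is handed in, while the arm keeps its last pose, push and grip.
It also fails if it takes over 40 s, if anything falls off the work surface, if the arm or the gripper's body presses on something with over 40 N, if the wrist force passes 120 N, or if a joint passes its speed limit or range.

## Working session

There is one attempt and no reset: what is moved stays moved. The work goes in short steps, each a Python script; the robot and the scene stay as the last script left them, time stands still between calls to the robot, and variables do not carry over. Pictures are saved under pics/ and viewed, about 8 in all and at most 12, crops included, and the job is handed in when it is done.

```bash
mkdir -p pics; ls; cat > h.py <<'E'
import numpy as np, cv2
from bench import robot
def ray(d,uv):
    f=240/np.tan(np.radians(d["vertical_fov"])/2)
    v=np.array([(uv[0]-d["cx"])/f,-(uv[1]-d["cy"])/f,-1.])
    return np.array(d["origin"]),np.array(d["rotation"])@v
def onz(d,uv,z):
    o,v=ray(d,uv); return o+v*(z-o[2])/v[2]
def proj(d,p):
    f=240/np.tan(np.radians(d["vertical_fov"])/2)
    c=np.array(d["rotation"]).T@(np.array(p,float)-d["origin"])
    return np.array([d["cx"]-f*c[0]/c[2],d["cy"]+f*c[1]/c[2]])
E
python3 - <<'E'
from h import *
import pickle
for n in("scene","side","wrist"):
    o=robot.observe();d=robot.get_image(n);d["obs"]=o
    pickle.dump(d,open(n+".pkl","wb"));cv2.imwrite(f"pics/{n}.png",d["image"][:,:,::-1])
    print({k:v for k,v in d.items() if k not in("image","obs")})
print(robot.grasp_offset,o["clock"],o["width"],o["wrist_force"])
E
```

```text
pics
{'vertical_fov': 48.34752017792466, 'cx': 317.05051271697823, 'cy': 242.3157833819342, 'origin': array([1044.43949845, -760.21537778,  614.55420763]), 'rotation': array([0.96803601, 0.2856236 , 0.48146442])}
{'vertical_fov': 55.180033823846856, 'cx': 312.84833108177344, 'cy': 232.75399573992058, 'origin': array([ 269.00699328, -560.41502478,  773.48071589]), 'rotation': array([ 0.70462181, -0.17836813, -0.49955225])}
{'vertical_fov': 65.70646984690485, 'cx': 317.1070805212532, 'cy': 238.21452848560946, 'tool_from_camera': array([[ 9.99999445e-01,  8.90873665e-04, -5.62880144e-04,
        -2.73427616e-01],
       [ 7.04319237e-04, -9.62344582e-01, -2.71831582e-01,
        -7.47914360e+01],
       [-7.83852255e-04,  2.71831035e-01, -9.62344675e-01,
        -1.63709672e+02],
       [ 0.00000000e+00,  0.00000000e+00,  0.00000000e+00,
         1.00000000e+00]])}
-18.700000000000003 0.1 0.9984853481445117 [ 0.07176281 -1.05487681  0.05866437]
```

View pics/scene.png

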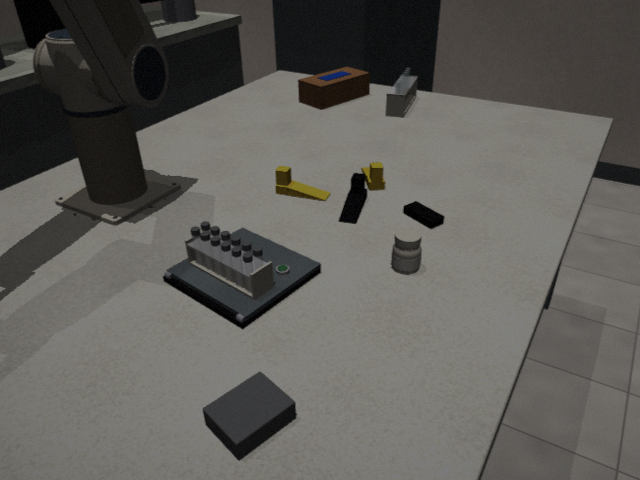

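View pics/side.png

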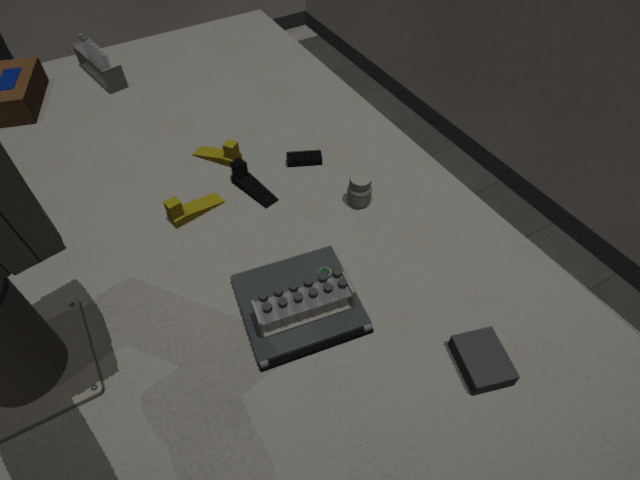

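```bash
cat >> h.py <<'E'
import pickle
from scipy.spatial.transform import Rotation as R
def load(n):
    d=pickle.load(open(n+".pkl","rb"))
    if n!="wrist": d["rotation"]=R.from_rotvec(d["rotation"]).as_matrix()
    return d
E
python3 - <<'E'
from h import *
a=load("scene")["image"][:,:,::-1];b=load("side")["image"][:,:,::-1]
c=cv2.resize(a[155:240,260:460],None,fx=4,fy=4,interpolation=cv2.INTER_CUBIC)
e=cv2.resize(b[135:215,160:360],None,fx=4,fy=3,interpolation=cv2.INTER_CUBIC)
cv2.imwrite("pics/c1.png",np.clip(np.vstack([c,e[:,:]])[:600]*1.0*1.6,0,255).astype(np.uint8))
cv2.imwrite("pics/c2.png",np.clip(cv2.resize(b[235:375,220:385],None,fx=4.2,fy=4.2,interpolation=cv2.INTER_CUBIC)*1.8,0,255).astype(np.uint8))
for n in("scene","side"):
    d=load(n);im=d["image"].astype(int)
    m=(im.max(2)<42).astype(np.uint8)
    cs,_=cv2.findContours(m,cv2.RETR_EXTERNAL,cv2.CHAIN_APPROX_NONE)
    print(n)
    for q in cs:
        if 60<cv2.contourArea(q)<6000:
            x,y,w,h=cv2.boundingRect(q)
            r=cv2.minAreaRect(q);print((x,y,w,h),cv2.contourArea(q),onz(d,r[0],10).round(),[onz(d,p,0).round()[:2].tolist() for p in cv2.approxPolyDP(q,2,True)[:,0]],cv2.approxPolyDP(q,2,True)[:,0].tolist())
E
```

```text
scene
(204, 403, 92, 57) 1269.0 [ 718. -410.   10.] [[751.0, -353.0], [735.0, -333.0], [705.0, -430.0], [632.0, -409.0], [650.0, -425.0], [723.0, -446.0]] [[295, 417], [293, 403], [235, 444], [204, 411], [206, 424], [238, 459]]
(163, 265, 157, 64) 1448.0 [ 533. -187.   10.] [[592.0, -17.0], [557.0, -217.0], [561.0, -230.0], [545.0, -226.0], [538.0, -212.0], [357.0, -183.0], [356.0, -198.0], [347.0, -200.0], [379.0, -211.0], [572.0, -241.0], [604.0, -41.0]] [[319, 265], [244, 317], [241, 322], [235, 318], [237, 312], [173, 274], [167, 278], [163, 277], [171, 285], [242, 328], [318, 273]]
(252, 264, 23, 32) 285.5 [ 531. -123.   10.] [[506.0, -61.0], [499.0, -115.0], [500.0, -110.0], [510.0, -120.0], [516.0, -112.0], [512.0, -129.0], [520.0, -121.0], [536.0, -133.0], [533.0, -142.0], [526.0, -132.0], [519.0, -136.0], [532.0, -153.0], [537.0, -147.0], [544.0, -153.0], [539.0, -128.0], [550.0, -130.0], [536.0, -127.0], [535.0, -113.0], [551.0, -125.0], [545.0, -107.0], [535.0, -109.0], [538.0, -104.0], [530.0, -101.0]] [[271, 264], [252, 277], [254, 276], [255, 280], [260, 279], [253, 283
[... 2422 characters left out ...]
 199], [247, 172], [245, 163], [239, 157]]
(287, 151, 35, 16) 443.5 [701. 256.  10.] [[756.0, 267.0], [679.0, 308.0], [657.0, 260.0], [734.0, 224.0]] [[320, 152], [287, 153], [288, 166], [321, 164]]
(0, 59, 48, 67) 1355.5 [126. 915.  10.] [[183.0, 1176.0], [110.0, 945.0], [97.0, 934.0], [43.0, 953.0], [37.0, 891.0], [47.0, 823.0], [53.0, 836.0], [57.0, 817.0], [94.0, 800.0], [108.0, 821.0], [105.0, 800.0], [124.0, 800.0], [186.0, 1006.0]] [[38, 59], [24, 98], [20, 101], [0, 103], [0, 114], [6, 125], [8, 122], [10, 125], [25, 124], [29, 119], [29, 123], [36, 121], [47, 82]]
(0, 35, 13, 25) 146.5 [ 101. 1299.   10.] [[89.0, 1433.0], [71.0, 1242.0], [107.0, 1228.0]] [[0, 35], [0, 59], [12, 58]]
```

View pics/c1.png

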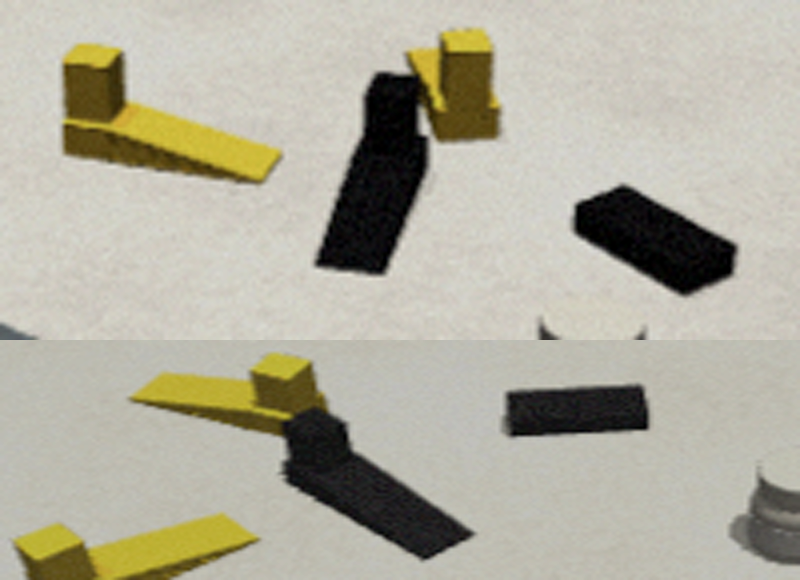

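View pics/c2.png

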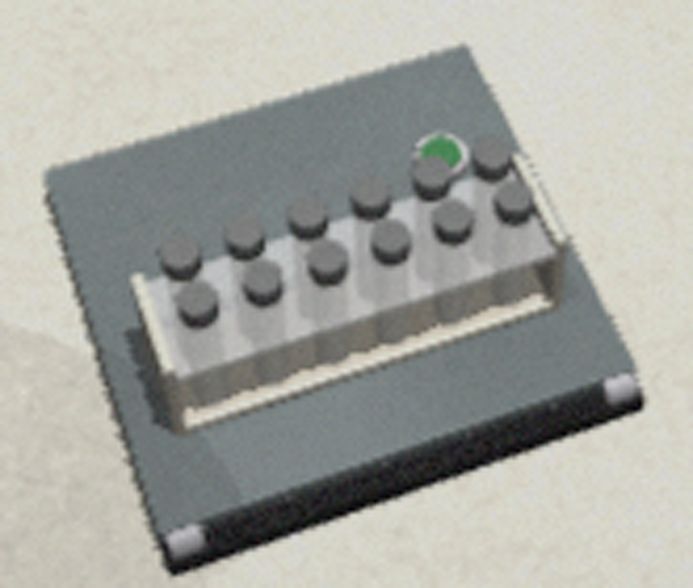

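The candidates, by scene pixels:
- Yellow look-alike wedges at (300,185) and (373,177).
- The flat spacer at (423,214), which has no grip.
- A black sloped part with a grip block at (355,197), or (253,185) in the side view. This is the wedge meant, and the crop confirms its slope and grip.

The platform's hinge edge has silver pins at side (262,365) and (368,328). Its open front edge runs from (231,276) to (331,246). Next I'll take a close view with the wrist camera.

```bash
cat >> h.py <<'E'
def ori(deg):   # tool y (camera-ahead) along heading deg, tool down
    c,s=np.cos(np.radians(deg)),np.sin(np.radians(deg))
    return R.from_matrix(np.array([[-s,c,0],[c,s,0],[0,0,-1.]])).as_rotvec()
def wray(d,uv):
    f=240/np.tan(np.radians(d["vertical_fov"])/2)
    x,y=uv[0]-d["cx"],uv[1]-d["cy"];r=np.hypot(x,y);t=r/f
    v=np.array([np.sin(t)*x/r,-np.sin(t)*y/r,-np.cos(t)])
    T=np.array(d["tool_from_camera"]);W=R.from_rotvec(d["obs"]["orientation"]).as_matrix()
    return W@T[:3,3]+d["obs"]["position"],W@T[:3,:3]@v
def wz(d,uv,z):
    o,v=wray(d,uv);return o+v*(z-o[2])/v[2]
def shot(n):
    o=robot.observe();d=robot.get_image("wrist");d["obs"]=o
    pickle.dump(d,open(n+".pkl","wb"));cv2.imwrite(f"pics/{n}.png",d["image"][:,:,::-1]);return d
E
sed -i 's/if n!="wrist"/if "rotation" in d/' h.py
python3 - <<'E'
from h import *
s=load("side")
A=onz(s,(231.2,276),22);B=onz(s,(330.7,246),22)
print("front corners",A.round(1),B.round(1),np.linalg.norm(A-B))
n=(A-B)/np.linalg.norm(A-B)
print("yaw",np.degrees(np.arctan2(-abs(n[0]),n[1]*np.sign(n[0]))),"mid",(A+B)/2)
for a in(s,load("scene")):
    hsv=cv2.cvtColor(a["image"],cv2.COLOR_RGB2HSV);m=cv2.inRange(hsv,(20,120,50),(35,255,255))
    for q in cv2.findContours(m,cv2.RETR_EXTERNAL,cv2.CHAIN_APPROX_NONE)[0]:
        if cv2.contourArea(q)>100:print("yellow",[onz(a,p,0).round()[:2].tolist() for p in cv2.approxPolyDP(q,2,True)[:,0]])
print(ori(-90),robot.observe()["orientation"],robot.inverse_kinematics([515,130,250],ori(-90)))
robot.move_to([515,130,250],ori(-90));shot("w1");print(robot.observe()["joint_positions"],robot.observe()["clock"])
E
```

```text
front corners [390.1  -4.   22. ] [603.8 -37.6  22. ] 216.27372790297756
yaw -98.94695392551394 mid [496.94697607 -20.80242862  22.        ]
yellow [[465.0, 229.0], [455.0, 263.0], [374.0, 263.0], [368.0, 302.0], [339.0, 291.0], [342.0, 262.0], [335.0, 255.0], [341.0, 259.0], [341.0, 237.0], [333.0, 234.0], [341.0, 201.0]]
yellow [[565.0, 351.0], [583.0, 418.0], [563.0, 440.0], [537.0, 411.0], [493.0, 451.0], [464.0, 434.0], [526.0, 337.0], [530.0, 353.0], [547.0, 361.0]]
yellow [[261.0, 314.0], [345.0, 200.0], [464.0, 223.0], [459.0, 256.0], [334.0, 277.0], [340.0, 254.0], [291.0, 308.0], [285.0, 341.0], [257.0, 334.0]]
yellow [[486.0, 486.0], [463.0, 429.0], [506.0, 377.0], [534.0, 327.0], [562.0, 349.0], [504.0, 467.0]]
[3.14159265e+00 9.61835347e-17 0.00000000e+00] [-2.45205720e+00  1.96270505e+00  1.39741432e-03] [ 2.24855858e-01  2.52576189e-01  1.81180882e+00 -4.44089210e-16
  1.07720765e+00  2.24855858e-01]
[ 2.23757354e-01  2.52695758e-01  1.81170596e+00 -7.51983496e-05
  1.07719812e+00  2.24826361e-01] 3.125
```

View pics/w1.png

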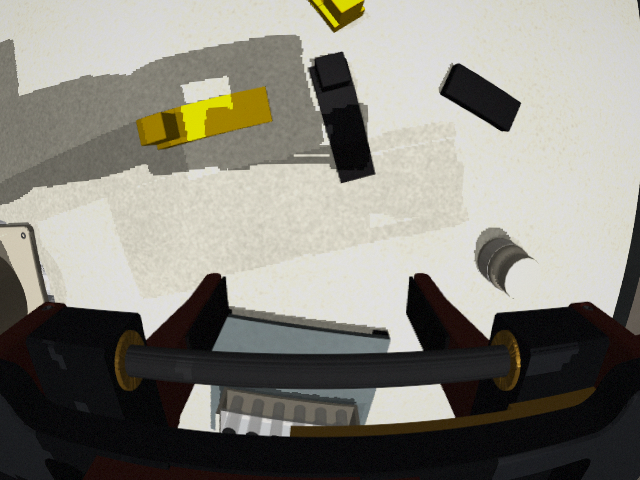

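```bash
python3 - <<'E'
from h import *
d=load("w1");im=d["image"]
m=(im.max(2)<62).astype(np.uint8)
m[:,:300]=0;m[200:]=0
for q in cv2.findContours(m,cv2.RETR_EXTERNAL,cv2.CHAIN_APPROX_NONE)[0]:
    if cv2.contourArea(q)>300:
        for p in cv2.approxPolyDP(q,2.5,True)[:,0]:print(p,[wz(d,p,z).round(1)[:2].tolist() for z in(0,3,23,62)])
        print()
a=cv2.resize(im[40:190,295:395,::-1],None,fx=4,fy=4,interpolation=cv2.INTER_CUBIC)
b=cv2.resize(im[290:350,215:415,::-1],None,fx=2,fy=2)
b=cv2.resize(im[295:395,205:405,::-1],None,fx=2,fy=2,interpolation=cv2.INTER_CUBIC)
c=np.zeros((600,800,3),np.uint8);c[:,:400]=np.clip(a*2.,0,255);c[:200,400:]=b
s=load("side")["image"][240:290,225:345,::-1];c[200:367,400:]=cv2.resize(s,(400,167),interpolation=cv2.INTER_CUBIC)
s=load("scene")["image"][222:322,160:330,::-1];c[367:600,400:796]=cv2.resize(s,(396,233),interpolation=cv2.INTER_CUBIC)
cv2.imwrite("pics/c3.png",c)
E
```

```text
[454  65] [[672.4, 292.5], [671.3, 291.9], [663.7, 287.6], [648.9, 279.3]]
[440  93] [[655.0, 257.6], [653.9, 257.2], [647.2, 254.6], [634.1, 249.6]]
[500 130] [[733.7, 220.5], [732.1, 220.4], [721.5, 219.6], [701.0, 218.1]]
[508 130] [[745.0, 221.6], [743.3, 221.4], [732.2, 220.6], [710.6, 219.0]]
[520 103] [[761.5, 256.7], [759.8, 256.3], [747.9, 253.8], [724.7, 248.8]]
[460  64] [[680.0, 294.6], [678.8, 294.0], [670.9, 289.6], [655.4, 281.1]]

[340  52] [[541.0, 299.0], [540.8, 298.3], [539.5, 293.7], [537.2, 284.8]]
[316  58] [[514.6, 291.8], [514.7, 291.1], [514.7, 286.9], [514.8, 278.7]]
[315  65] [[513.5, 283.7], [513.6, 283.1], [513.7, 279.3], [513.8, 271.8]]
[309  68] [[507.0, 280.3], [507.0, 279.7], [507.5, 276.0], [508.3, 268.9]]
[342 182] [[543.5, 152.3], [543.3, 152.6], [541.9, 155.1], [539.3, 160.0]]
[374 173] [[579.4, 162.8], [579.0, 163.1], [575.9, 165.1], [569.9, 169.0]]
[355  92] [[557.3, 253.4], [557.0, 253.0], [555.0, 250.6], [551.1, 246.0]]
```

View pics/c3.png

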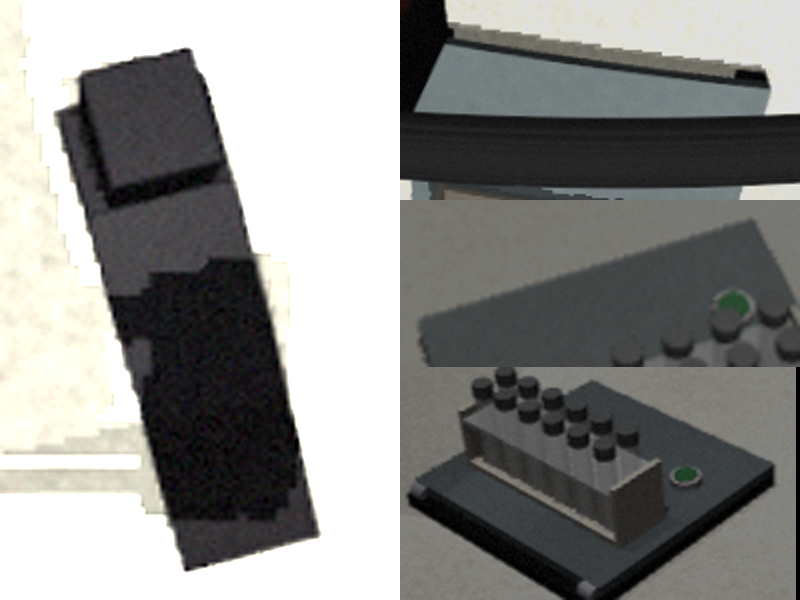

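```bash
python3 - <<'E'
from h import *
d=load("w1")
c=np.array([wz(d,p,62)[:2] for p in[(315,59),(342.5,52.5),(350.5,80),(323.25,86.25)]])
print("block",c.round(1),"ctr",c.mean(0),[np.linalg.norm(c[i]-c[i-1]).round(1) for i in range(4)])
f=(c[2]+c[3]-c[0]-c[1]);print("yaw",np.degrees(np.arctan2(f[1],f[0])))
t=np.array([wz(d,(341.5,182.5),3)[:2],wz(d,(374.5,173.75),3)[:2]]);print("tip",t.mean(0),np.linalg.norm(t[0]-t[1]))
g=t.mean(0)-c.mean(0);print("block->tip",np.linalg.norm(g),np.degrees(np.arctan2(g[1],g[0])))
print("plat wrist right",wz(d,(389,337),22),"line",wz(d,(230,318),22))
s=load("side");q=load("scene")
print("side",onz(s,(231.2,276),22),onz(s,(330.7,246),22))
k=233/100
for u in((773-400,465-367),(592-400,380-367)):
    print("scene",onz(q,(160+u[0]/k,222+u[1]/k),22))
# stand points z=0
print("hinge bottom", onz(q,(242,328),0),onz(q,(168,283),0),onz(s,(262,371),0),onz(s,(370,334),0), "scene front right bottom",onz(q,(319,273),0))
E
```

```text
block [[513.9 277.7]
 [539.5 284.3]
 [546.9 257.5]
 [521.5 251.1]] ctr [530.41916446 267.65011851] [np.float64(27.6), np.float64(26.5), np.float64(27.8), np.float64(26.2)]
yaw -74.32643217500599
tip [561.14410852 157.17087008] 38.23324919330549
block->tip 114.67208257146653 -74.45843079295182
plat wrist right [603.94602205 -33.64198479  22.        ] line [409.932105    -7.01418745  22.        ]
side [390.12584051  -3.98498701  22.        ] [603.76811164 -37.61987024  22.        ]
scene [608.26722537 -39.65035793  22.        ]
scene [393.28688125  -3.72735227  22.        ]
hinge bottom [ 571.82478161 -241.09576032    0.        ] [ 369.50069245 -209.17655662    0.        ] [ 359.3914386  -206.86607825    0.        ] [ 5.66451510e+02 -2.42108244e+02  1.13686838e-13] scene front right bottom [605.5784833 -39.9874999   0.       ]
```

```bash
python3 - <<'E'
from h import *
X,Y=530.4,267.7
robot.move_gripper(0.62,force=40)
robot.move_to([X,Y,110],ori(-74.4))
robot.servo_line([X,Y,28],feed=80)
print(robot.observe()["wrist_force"])
robot.move_gripper(0.0,force=40)
o=robot.observe();print(o["width"]*88,o["wrist_force"],o["position"],o["clock"])
robot.servo_line([X,Y,58],feed=80);robot.sleep(.2)
o=robot.observe();print(o["wrist_force"],o["width"]*88)
u=np.array([np.cos(np.radians(-99.3)),np.sin(np.radians(-99.3))]);E=np.array([498,-20.5])
p=E-135*u
robot.servo_line([*p,58],rot=ori(-99.3),feed=100)
robot.servo_line([*p,30],feed=60);robot.sleep(.2);print(robot.observe()["wrist_force"])
robot.servo_line([*p,28],feed=10);robot.sleep(.3);o=robot.observe();print(o["wrist_force"],o["torque"],o["position"],o["clock"])
d=robot.get_image("side");pickle.dump(d,open("side2.pkl","wb"))
e=robot.get_image("scene");pickle.dump(e,open("scene2.pkl","wb"));shot("w2")
a=cv2.resize(d["image"][160:310,180:380,::-1],None,fx=4,fy=4,interpolation=cv2.INTER_CUBIC)
cv2.imwrite("pics/s2.png",np.clip(a*1.8,0,255))
E
```

```text
[ 0.19612767  0.56391865 -0.03296328]
27.850488201897782 [-1.45833058  0.53379595  2.52699051] [530.42743404 267.72800121  28.21868198] 6.3417
[ 0.79067175  0.06473224 -1.53876467] 27.791425362383695
[ 0.13671254 -0.0427059  -0.71675818]
[ 0.68646506 -0.00856869  3.15658142] [-0.03655397 -0.10427553 -0.01020592] [520.06817308 112.75612655  28.17454547] 10.2333[ WARN:0@9.319] global loadsave.cpp:1063 imwrite_ Unsupported depth image for selected encoder is fallbacked to CV_8U.
```

View pics/s2.png

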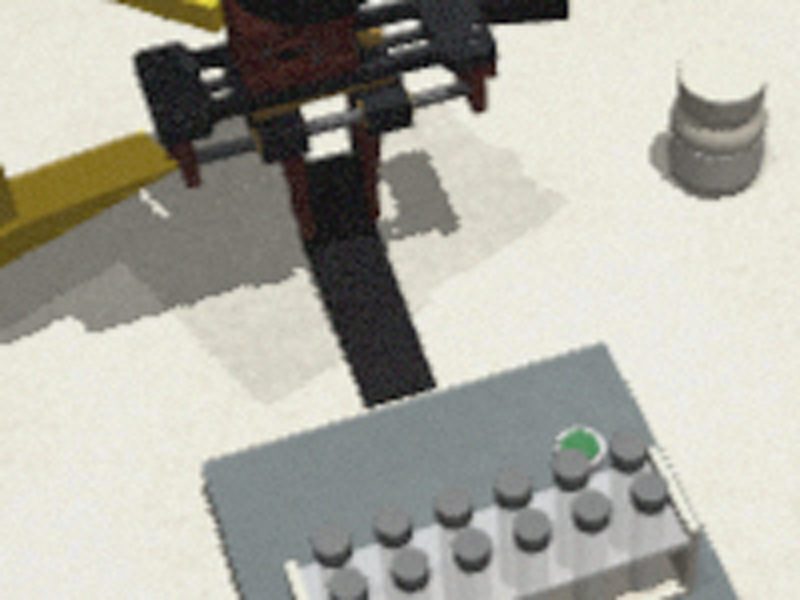

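View pics/w2.png

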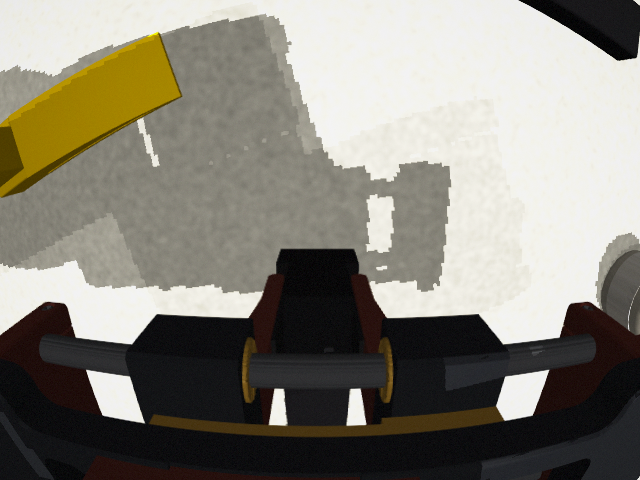

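```bash
python3 - <<'E'
from h import *
s=load("side2")
t=[onz(s,p,3)[:2] for p in((272.5,261.75),(289,257))];print("tip",t,np.mean(t,0),"expected",[501.2,-0.8])
A,B=[onz(s,p,22)[:2] for p in((231.25,276.25),(331.25,246.25))];M=(A+B)/2
print("mid",M,np.linalg.norm(A-B))
y=(B-A)/np.linalg.norm(B-A);g=np.mean(t,0)-M
print("lateral",g@y,"gap",g@np.array([-y[1],y[0]]),"yaw",np.degrees(np.arctan2(y[1],y[0]))-90)
# same in scene: platform & wedge tip
q=load("scene2");im=q["image"]
a=cv2.resize(im[170:290,170:370,::-1],None,fx=4,fy=4,interpolation=cv2.INTER_CUBIC)
cv2.imwrite("pics/s3.png",np.clip(a*1.8,0,255).astype(np.uint8))
E
```

```text
tip [array([483.4889229 ,   0.48352121]), array([519.63458796,  -5.75122362])] [501.56175543  -2.63385121] expected [501.2, -0.8]
mid [497.19443037 -21.70017806] 217.1576699950424
lateral 1.311496710469458 gap 19.516104224361513 yaw -99.0570410673389
```

View pics/s3.png

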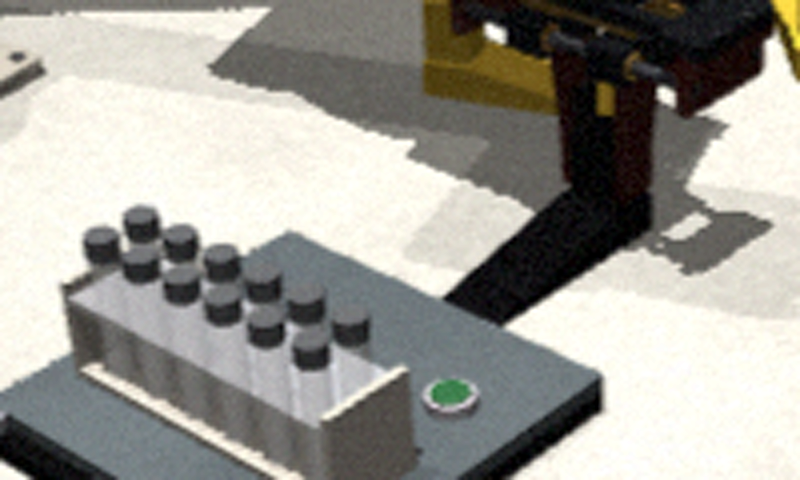

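```bash
cat > push.py <<'E'
from h import *
import sys
h=-99.3;u=np.array([np.cos(np.radians(h)),np.sin(np.radians(h))]);E=np.array([498,-20.5])
def go(depth,feed):
    robot.servo_line([*(E-(115-depth)*u),28],feed=feed)
def patch(n):
    x0,y0,w,k=(260,248,44,42) if n=="scene" else (312,238,30,44)
    d=robot.get_image(n);return cv2.cvtColor(d["image"],cv2.COLOR_RGB2GRAY)[y0:y0+k,x0:x0+w].astype(np.float32)
def rep(dep):
    robot.sleep(.15);F=np.mean([robot.observe()["wrist_force"] for _ in range(1)],0)
    o=robot.observe();dd=(np.array(o["position"])[:2]-E)@u+115
    r={}
    for n in("scene","side"):
        k=f"ref_{n}.npy"
        p=patch(n)
        try:r[n]=np.round(cv2.phaseCorrelate(np.load(k),p,cv2.createHanningWindow(p.shape[::-1],cv2.CV_32F))[0],2)
        except FileNotFoundError:np.save(k,p)
    print(dep,"act %.1f z %.2f"%(dd,o["position"][2]),"push %.2f"%(-(F[:2]@u)),"Fz %.2f"%F[2],"side %.2f"%(F[:2]@[-u[1],u[0]]),"w %.2f"%(o["width"]*88),r,"t %.1f"%o["clock"])
E
python3 - <<'E'
from push import *
sc=load("scene2");sd=load("side2")
Rm=lambda L:[(proj(sc,np.r_[E+60*u+30*np.array([-u[1],u[0]]),22+L*.7])),proj(sd,np.r_[E+40*u,22+L*.8])]
a,b=Rm(0),Rm(3);print("predicted px shift for 3mm lift",b[0]-a[0],b[1]-a[1],a)
go(20,60);rep(20);go(38,40);rep(38)
for k in(42,45,48,51,54):go(k,20);rep(k)
E
```

```text
predicted px shift for 3mm lift [-0.07534143 -0.88908948] [-0.05760132 -0.70376219] [array([268.1736076 , 262.63381283]), array([288.75676022, 275.01509681])]
20 act 21.4 z 28.20 push -1.12 Fz 5.02 side 0.52 w 27.80 {} t 11.3
38 act 39.3 z 28.19 push -0.15 Fz 6.11 side 0.37 w 27.96 {'scene': array([0.53, 0.37]), 'side': array([-0.05,  0.51])} t 12.2
42 act 43.0 z 28.17 push 0.92 Fz 5.41 side 0.81 w 27.79 {'scene': array([0.39, 0.36]), 'side': array([-0. ,  0.5])} t 12.8
45 act 45.7 z 28.19 push 3.98 Fz 5.92 side 1.04 w 27.75 {'scene': array([0.37, 0.37]), 'side': array([-0.07,  0.51])} t 13.3
48 act 48.5 z 28.19 push 6.72 Fz 5.39 side 0.31 w 27.97 {'scene': array([0.48, 0.4 ]), 'side': array([-0.01,  0.31])} t 13.9
51 act 51.5 z 28.19 push 6.42 Fz 4.96 side 1.00 w 28.03 {'scene': array([0.31, 0.22]), 'side': array([0.23, 0.21])} t 14.4
54 act 54.5 z 28.16 push 5.96 Fz 4.23 side 0.90 w 27.66 {'scene': array([0.22, 0.04]), 'side': array([0.15, 0.23])} t 15.0
```

```bash
python3 - <<'E'
from push import *
for k in(58,62):go(k,20);rep(k)
robot.sleep(.5);rep("hold")
d=robot.get_image("side");e=robot.get_image("scene")
a=cv2.resize(d["image"][160:310,180:380,::-1],(400,300),interpolation=cv2.INTER_CUBIC)
b=cv2.resize(e["image"][170:320,170:370,::-1],(800,600),interpolation=cv2.INTER_CUBIC);b[:300,:400]=a
cv2.imwrite("pics/f.png",np.clip(b*1.8,0,255).astype(np.uint8))
E
```

```text
58 act 58.5 z 28.17 push 5.81 Fz 4.55 side 0.25 w 27.52 {'scene': array([ 0.26, -0.15]), 'side': array([0.1 , 0.07])} t 15.6
62 act 62.5 z 28.19 push 6.03 Fz 5.29 side 0.20 w 27.69 {'scene': array([ 0.26, -0.23]), 'side': array([0.26, 0.06])} t 16.2
hold act 62.5 z 28.18 push 5.79 Fz 5.03 side 0.18 w 27.68 {'scene': array([ 0.3 , -0.29]), 'side': array([ 0.3, -0. ])} t 16.9
```

View pics/f.png

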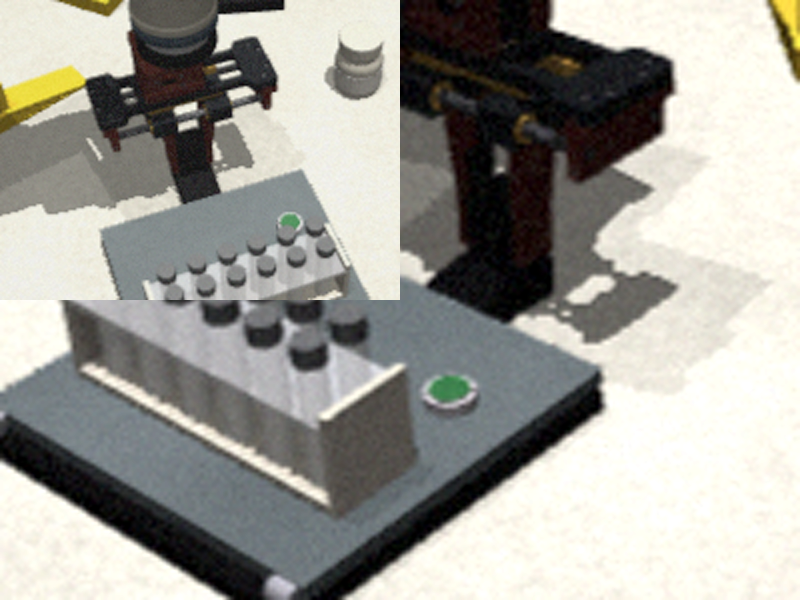

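```bash
python3 -c "
from h import *
robot.close_job()"
```

```text
the job is handed in; nothing more can be done
```

I took the black wedge by its grip block and pushed it straight in under the middle of the platform's front edge. The platform is now about 2–3 mm off the runners. I handed the job in at about 17 s on the robot's clock, with the gripper still holding the wedge flat on the bench.

**Lift-off:** The push force rose from about 1 N to 6.7 N at around 45–48 mm of insertion, then stayed level at about 6 N. That matches the given contact depth of 45 mm.

**Final lift:** By the arm's own position, the tip ended 62.5 mm in, which makes the lift about 3 mm. The image shifts in the two fixed cameras gave only about 2.1–2.2 mm, so the readings differ by just under 1 mm.

**Wedge flat and centred:** Tool height stayed at 28.2 mm from the grasp to the end, so the wedge did not rise. The wedge's centring on the front edge measured 1.3 mm off in the side view before the push. The camera estimates of the edge's middle differed by a few millimetres.

**Other objects:** The jar stood unmoved in the last picture. The slide box was outside that crop and the spacer only partly in view. I did not measure any of the three again, but the arm's path stayed clear of them and of the yellow wedges.

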